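# Stand slumped reagent cartridges back up and lock the rack

## Task

Two of the three reagent cartridges in the rack have slumped back against its rail: stand each upright again in its own place by pushing its overhanging top edge forward from behind with the fingertips. When both stand, push the rack's red-balled lever fully over to the back to lock the rack. Grip and lift nothing, and leave the third cartridge and everything else on the bench where it stands.

Things in the scene. Friction and masses are not known exactly. Their poses are not given: they have to be found in the camera images.
- rack: fixed grey reagent rack, base 155 x 355 mm, 10 mm thick (its top is the cartridges' floor). Origin on the bench under the middle of a row of three places at rack y = -85, 0 and +85 mm, x = 0; any cartridge may be in any place. Rack x points to the back, away from the robot (up to 13 degrees askew), y along the row, z up. The lever is at its +y end
- rail_top (a point): middle of the top of the rack's round steel rail, 12 mm thick, along rack y behind the row at rack x = 60 mm; its top is 62 mm above the bench. It runs between two blue posts as high, at rack y = -130 and +130 mm
- cart_red: white reagent cartridge, red band and two red caps: a box 50 mm deep (its x), 60 wide (its y), 105 tall plus 8 mm caps, about 0.3 kg. Origin at the centre of its underside; its z runs up to the caps, its x to its rear face. Starts slumped 35 degrees back, on its rear bottom edge and the rail. Pushed up, it passes balance at 25 degrees and drops onto its base; pushed past upright it falls forwards.
- cart_green: white reagent cartridge, green band and two green caps: a box 50 mm deep (its x), 60 wide (its y), 105 tall plus 8 mm caps, about 0.3 kg. Origin at the centre of its underside; its z runs up to the caps, its x to its rear face. Starts slumped 35 degrees back, on its rear bottom edge and the rail. Pushed up, it passes balance at 25 degrees and drops onto its base; pushed past upright it falls forwards.
- cart_red_edge (a point): red cartridge: middle of its rear top edge. Slumped, this edge overhangs the rail, 96 mm above the bench, at about rack x = 81 mm; with the cartridge upright it is 115 mm up at about rack x = 20 mm. Push here towards rack -x
- cart_green_edge (a point): green cartridge: middle of its rear top edge. Slumped, this edge overhangs the rail, 96 mm above the bench, at about rack x = 81 mm; with the cartridge upright it is 115 mm up at about rack x = 20 mm. Push here towards rack -x
- cart_yellow: white reagent cartridge, yellow band and two yellow caps: a box 50 mm deep (its x), 60 wide (its y), 105 tall plus 8 mm caps, about 0.3 kg. Origin at the centre of its underside; its z runs up to the caps, its x to its rear face. Starts upright in its place and stays there.
- lever (a joint): locking lever at the rack's +y end: 0 rad = leaning 0.5 rad to the front (rack -x), 1.0 rad = leaning 0.5 rad to the back (rack +x), its stop. It starts between 0 and 0.2. It stays where it is left; about 1 N at the ball moves it.
- lever_tip (a point): centre of the lever's red ball, 26 mm across, on a 10 mm steel rod; it is 80 mm from the pivot, which is 32 mm above the bench at rack x = 5, y = 178 mm, on a blue block 70 x 50 mm whose top is 35 mm above the bench. Fully back the ball is at rack x = 43 mm, 102 mm up
- beaker: bystander: clear glass beaker, 68 mm across, 85 mm tall; origin at the centre of its underside
- jar: bystander: clear sample jar with red cap, 52 mm across, 60 mm tall; origin at the centre of its underside
- amber: bystander: amber bottle with black cap, 60 mm across, 130 mm tall; origin at the centre of its underside
- tipbox: bystander: blue box with clear lid, 120 x 85 mm, 60 mm tall; origin at the centre of its underside
- tubetray: bystander: white tray of 8 green-capped tubes, 68 x 120 mm, 88 mm tall; origin at the centre of its underside
- dish: bystander: flat clear dish, 90 mm across, 16 mm tall; origin at the centre of its underside
Things that resemble listed ones, but are neither listed nor needed, are in the scene too. Leave any purple look-alike of the cart_yellow alone.

How it is judged:
On the way, in this order (a step that is already met when the one before it is completed fails the run):
1. both slumped cartridges stand upright and still on the rack's floor (angle between each of cart_red, cart_green's own z axis and vertical below 0.07 rad and height (world z) of cart_red between 0.007 and 0.014 m and x of cart_red in the frame of rack between -0.03 and 0.022 m and height (world z) of cart_green between 0.007 and 0.014 m and x of cart_green in the frame of rack between -0.03 and 0.022 m and linear speed of each of cart_red, cart_green below 0.02 m/s and angular speed of each of cart_red, cart_green below 0.15 rad/s), for 0.2 s.
2. the lever is pushed fully over to the back (value of joint lever above 0.92 rad), for 0.1 s.
At the end, for the whole second after the job is handed in: All three cartridges stand upright (within 0.07 rad) and still on the rack's floor, in line (rack x from -30 to +22 mm) and within 25 mm along the row of a place; the lever is at 0.92 rad or more. The cartridges were stood up before the lever was pushed (all of step 1 and angle between cart_yellow's own z axis and vertical below 0.07 rad and height (world z) of cart_yellow between 0.007 and 0.014 m and x of cart_yellow in the frame of rack between -0.03 and 0.022 m and linear speed of cart_yellow below 0.02 m/s and angular speed of cart_yellow below 0.15 rad/s and value of joint lever above 0.92 rad and (y of cart_red in the frame of rack between -0.11 and -0.06 m or y of cart_red in the frame of rack between -0.025 and 0.025 m or y of cart_red in the frame of rack between 0.06 and 0.11 m) and (y of cart_green in the frame of rack between -0.11 and -0.06 m or y of cart_green in the frame of rack between -0.025 and 0.025 m or y of cart_green in the frame of rack between 0.06 and 0.11 m) and (y of cart_yellow in the frame of rack between -0.11 and -0.06 m or y of cart_yellow in the frame of rack between -0.025 and 0.025 m or y of cart_yellow in the frame of rack between 0.06 and 0.11 m)); the robot touches nothing.
It fails at once if a slumped cartridge is lifted: its underside's centre rises 30 mm above the rack's floor (height (world z) of any of cart_red, cart_green above 0.04 m).
It fails at once if the upright cartridge is lifted, tipped (over 0.2 rad) or moved over 12 mm (height (world z) of cart_yellow above 0.025 m or angle between cart_yellow's own z axis and vertical above 0.2 rad or distance of cart_yellow from where it was at the start of the episode above 0.012 m).
It fails at once if a bystander is moved more than 20 mm or tipped over 0.25 rad (distance of any of beaker, jar, amber, tipbox, tubetray, dish from where it was at the start of the episode above 0.02 m or angle between any of beaker, jar, amber, tipbox, tubetray, dish's own z axis and vertical above 0.25 rad).
It also fails if it takes over 51 s, if anything falls off the work surface, if the arm or the gripper's body presses on something with over 40 N, if the wrist force passes 120 N, or if a joint passes its speed limit or range.

## Robot

A 6-joint arm with a two-finger parallel gripper is mounted at the origin on the work surface. World frame = base frame: x ahead of the robot, y to its left, z up, the work surface at z = 0. Lengths are in m, angles in rad, forces in N, time in s.
With the tool pointing down it reaches from about 0.375 to 0.9 m from the base axis. Payload 3.1 kg.
Tool frame: the origin (TCP) lies midway between the tips of the shut fingers; the grasp point (between the pads) lies 19 mm behind it (manip.hold_point_z is the distance from the TCP to the grasp point, in m); x points along the fingers, y is the direction in which the jaws open and shut, and the axes are right-handed (so a half turn about x gives the same grasp; the last joint's range is limited). The gripper opens to 85 mm and grips with 20 to 120 N. Pads are 22 mm wide; open, the fingers measure 114 mm over their backs; the gripper's body (76 mm by 85 mm) begins 54 mm behind the grasp point. The pads swing forward as they close: fully open they stand 13 mm farther back than shut.
Start: joints at [1.117, 0.527, 1.433, -0, 1.181, -0.178], TCP at [0.17, 0.601, 0.231] pointing down, gripper open.
Joint ranges: [-3.08, 3.08], [-0.75, 2.2], [0.22, 2.44], [-1.43, 4.57], [0, 2.65], [-2.85, 2.85]. Speed limits (rad/s): [2.79, 2.79, 3.14, 3.14, 3.14, 3.14].

## Interface

Orientations are given as a unit quaternion [x, y, z, w].
In Python, from station import manip, snapshot gives the robot as it stands.
- The arm moves only by the shell command python3 -m crank 'ROWS' [FORCE]. ROWS is JSON, a list of rows, each a list of 5 numbers: the finger opening in m, from 0 to 0.0854, then the shift along the tool's x, y, z in m, then the turn about the tool's x in rad. In form: [[grip, tx, ty, tz, yaw], ...]. A call has 1 to 5 rows; each row shifts and turns the commanded pose from where the row before left it, along the tool's axes as they then stand; what a row does not reach is not made up. A row lasts 1/10 s, in which the tool goes at most 50 mm and 8.59 degrees, less where a joint would pass 70% of its speed; a pose out of reach is approached as far as the arm can. A call is refused whole if a number of a shift passes 0.05 or a number of a turn 0.15, either way. A call with a gripper value outside its range is refused whole. The fingers move at their own pace and stop on an object; FORCE is the grip in N (left out, the last holds). Time passes only in rows, so rows that do not move let the fingers close. It gives the time, the measured TCP pose, the force and the opening at its end, in the units of the state.
- manip.sense(): the state, without advancing time (a new reading comes with each control period).
- snapshot(name): name is "side" or "top" or "wrist"; returns a dict with "image" (420x560x3 uint8, blue, green, red), "range_z" (420x560 float32, m along the optical axis (not along the pixel's ray), 0 where there is no reading), "vertical_fov" (degrees; the focal length in pixels is half the picture's height over the tangent of half this angle, whatever the lens; pixels are square), "cx", "cy" (the principal point, pixels), "extrinsics" (4x4, takes a point from world to camera coordinates); the wrist camera has in their place "T_tool_cam" (4x4, takes a point from camera to tool coordinates, whose origin is the TCP and whose axes are the tool frame's). Camera axes: x right, y up, looking along -z (the intrinsics and any distortion apply to the point x, -y, -z); pixel columns grow to the right and rows downward; lengths in m; the calibration is good to about 2 mm. A picture is of the moment at which its call begins: read the wrist's pose just before it.
- manip.sign_off(): hands the job in, once; it reports no verdict.
The state is a dict: "t": time; "q": joint angles; "qd": joint speeds; "tau": joint torques, N m; "tcp_pos": TCP position; "tool_rot": TCP orientation; "force": force on the tool from outside, world axes, zero at the start; "ft_torque": the same for the moment, N m; "finger_gap": opening from 0.0 (shut) to 1.0 (fully open).
Only numpy, scipy, OpenCV 4.12 (cv2) and the standard library are available. Lean on these libraries where they do the work, as an engineer would, in place of code of your own. Each camera call takes 0.05 s, during which the arm holds its last target.

## Working session

There is one attempt and no reset: what is moved stays moved. The work goes in short steps, Python scripts to look and compute and a shell command to move; the robot and the scene stay as the last step left them, time stands still between calls to the robot, and variables do not carry over. Pictures are saved under pics/ and viewed, and the job is handed in when it is done.

```bash
ls; mkdir -p pics
python3 - <<'E'
from station import manip,snapshot
import cv2,numpy as np
s=manip.sense();print({k:np.round(v,3) for k,v in s.items()})
for n in ("side","top"):
    d=snapshot(n);cv2.imwrite(f"pics/{n}0.png",d["image"]);np.savez(f"{n}0.npz",**{k:v for k,v in d.items()})
    print(n,d["vertical_fov"],d["cx"],d["cy"],np.round(d["extrinsics"],3).tolist(),[k for k in d])
E
```

```text
pics
{'t': np.float64(0.0), 'q': array([ 1.116,  0.528,  1.434, -0.   ,  1.181, -0.179]), 'qd': array([-0.   ,  0.001,  0.001, -0.   , -0.001,  0.001]), 'tau': array([-1.0000e-03, -4.4235e+01, -1.7803e+01, -0.0000e+00,  8.0000e-03,
       -0.0000e+00]), 'tcp_pos': array([0.17 , 0.601, 0.23 ]), 'tool_rot': array([ 0.096,  0.701, -0.098,  0.7  ]), 'force': array([ 0.55 , -0.741, -0.204]), 'ft_torque': array([ 0.026, -0.008, -0.006]), 'finger_gap': np.float64(1.001)}
side 51.028391126323015 279.476629942455 210.99847982729474 [[0.689, -0.725, -0.006, -0.397], [0.416, 0.389, 0.822, -0.309], [-0.594, -0.569, 0.569, -0.882], [0.0, 0.0, 0.0, 1.0]] ['image', 'range_z', 'vertical_fov', 'cx', 'cy', 'extrinsics']
top 52.83622281061416 276.55960468725596 210.14523087926312 [[0.011, -1.0, 0.019, -0.029], [0.988, 0.013, 0.152, -0.573], [-0.152, 0.017, 0.988, -1.244], [0.0, 0.0, 0.0, 1.0]] ['image', 'range_z', 'vertical_fov', 'cx', 'cy', 'extrinsics']
```

View pics/side0.png

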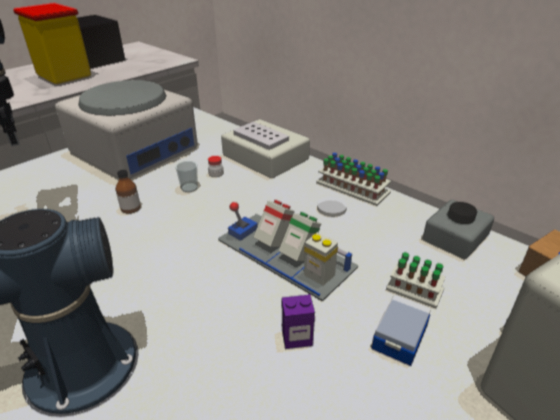

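View pics/top0.png

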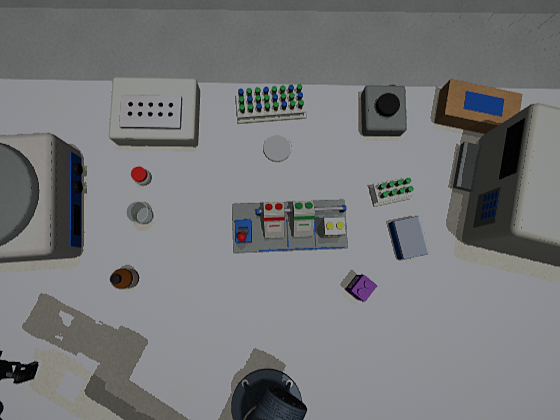

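The side and top views agree on the row order, from the lever (left) to -y: red, green, yellow. The dish stands behind the rack at top pixel (277,148), and the purple look-alike is in front. Next I'll measure the rack.

```bash
cat > h.py <<'E'
import numpy as np,cv2
def load(n): return dict(np.load(n+".npz"))
def foc(d): return 210/np.tan(np.radians(float(d["vertical_fov"]))/2)
def cw(d): return np.linalg.inv(d["extrinsics"])
def depth_pts(d,T=None):
    z=d["range_z"];f=foc(d);v,u=np.mgrid[0:420,0:560]
    P=np.stack([(u-d["cx"])/f*z,-(v-d["cy"])/f*z,-z,np.ones_like(z)],-1)
    return (P@(cw(d) if T is None else T).T)[...,:3]
def ray(d,u,v,h,T=None):
    T=cw(d) if T is None else T; f=foc(d)
    r=T[:3,:3]@np.array([(u-d["cx"])/f,-(v-d["cy"])/f,-1]);o=T[:3,3]
    return o+r*(h-o[2])/r[2]
def masks(im):
    h=cv2.cvtColor(im,cv2.COLOR_BGR2HSV);H,S,V=[h[...,i].astype(int) for i in range(3)]
    return dict(red=((H<8)|(H>172))&(S>150)&(V>80),green=(H>50)&(H<85)&(S>100)&(V>40),blue=(H>100)&(H<125)&(S>110)&(V>50),yellow=(H>22)&(H<35)&(S>130)&(V>80))
E
python3 - <<'E'
from h import *
for n in ("top0","side0"):
    d=load(n);P=depth_pts(d);im=d["image"];z=d["range_z"]
    print(n,"table z",np.nanmedian(P[...,2]))
    for k,m in masks(im).items():
        c,l,st,ce=cv2.connectedComponentsWithStats(m.astype(np.uint8))
        for i in range(1,c):
            if st[i,4]<12: continue
            p=P[(l==i)&(z>0)]
            if len(p)==0: continue
            q=np.median(p,0)
            if .3<q[0]<.85 and -.4<q[1]<.4: print(k,st[i].tolist(),ce[i].round(1),q.round(3),"zmax",p[:,2].max().round(3))
d=load("top0");im=d["image"]
cv2.imwrite("pics/topcrop.png",cv2.resize(im[130:265,220:360],None,fx=5,fy=5,interpolation=cv2.INTER_CUBIC)[:600])
d=load("side0");im=d["image"]
cv2.imwrite("pics/sidecrop.png",cv2.resize(im[185:300,210:365],None,fx=5,fy=5,interpolation=cv2.INTER_CUBIC))
E
```

```text
top0 table z 0.0006866493559591902
red [131, 167, 15, 14, 168] [138.1 173.5] [0.678 0.399 0.061] zmax 0.068
red [265, 204, 7, 6, 36] [268.1 206.4] [0.573 0.004 0.118] zmax 0.124
red [275, 204, 7, 6, 35] [278.2 206.2] [ 0.574 -0.025  0.118] zmax 0.128
red [264, 217, 21, 4, 58] [273.8 218.6] [ 0.538 -0.011  0.11 ] zmax 0.117
red [238, 233, 8, 8, 54] [241.6 236.6] [0.484 0.077 0.118] zmax 0.129
green [398, 180, 5, 5, 21] [399.9 181.8] [ 0.656 -0.388  0.089] zmax 0.092
green [381, 183, 5, 6, 23] [382.9 185.4] [ 0.645 -0.337  0.089] zmax 0.095
green [389, 182, 6, 5, 22] [391.5 183.7] [ 0.65  -0.362  0.089] zmax 0.093
green [400, 188, 5, 5, 21] [402. 190.] [ 0.632 -0.395  0.089] zmax 0.095
green [383, 191, 6, 6, 25] [385.4 193.8] [ 0.62  -0.344  0.088] zmax 0.095
green [392, 190, 5, 5, 21] [393.9 192. ] [ 0.626 -0.37   0.088] zmax 0.091
green [295, 203, 7, 6, 37] [298.2 205.3] [ 0.577 -0.082  0.117] zmax 0.127
green [305, 202, 8, 7, 35] [308.4 205. ] [ 0.578 -0.113  0.118] zmax 0.125
green [294, 216, 21, 4, 59] [304.1 217.4] [ 0.543 -0.103  0.11 ] zmax 0.119
blue [342, 205, 4, 6, 19] [343.
[... 955 characters left out ...]
108] zmax 0.114
green [399, 253, 9, 14, 74] [403.1 259.4] [ 0.624 -0.343  0.088] zmax 0.093
green [410, 256, 10, 15, 79] [414.4 263.2] [ 0.629 -0.369  0.087] zmax 0.091
green [422, 260, 9, 16, 86] [425.7 267.1] [ 0.635 -0.394  0.087] zmax 0.092
blue [229, 217, 28, 19, 216] [242.7 226.8] [0.499 0.067 0.036] zmax 0.047
blue [240, 248, 80, 47, 178] [281.4 272.5] [ 0.46  -0.121  0.015] zmax 0.02
blue [345, 253, 6, 18, 74] [347.3 261.5] [ 0.577 -0.227  0.041] zmax 0.064
yellow [312, 233, 9, 8, 51] [315.9 236.9] [ 0.517 -0.174  0.124] zmax 0.126
yellow [323, 239, 8, 7, 45] [326.5 242.4] [ 0.518 -0.204  0.124] zmax 0.126
yellow [305, 248, 32, 14, 133] [320.  254.3] [ 0.498 -0.203  0.094] zmax 0.102
```

```bash
cat >> h.py <<'E'
from scipy.spatial.transform import Rotation as R
A=np.array([.582,-.225]);B=np.array([.567,.036])
yv=(B-A)/np.linalg.norm(B-A);xv=np.array([yv[1],-yv[0]]);O=(A+B)/2-.06*xv
def w(x,y): return O+xv*x/1000+yv*y/1000
def rk(p): p=np.asarray(p)[:2]-O; return np.array([p@xv,p@yv])*1000
def status(target=None):
    from station import manip
    s=manip.sense();M=R.from_quat(s["tool_rot"]).as_matrix();p=s["tcp_pos"]
    print("t",round(float(s["t"]),2),"tcp",p.round(3),"rack",rk(p).round(1),"F",np.round(s["force"],1),"gap",round(float(s["finger_gap"]),2))
    yaw=np.arctan2(np.cross(np.append(yv,0),M[:,1])[2],M[:2,1]@yv)
    print(" tool x",M[:,0].round(3),"y",M[:,1].round(3),"z",M[:,2].round(3),"yaw tool y vs rack y deg",np.degrees(yaw).round(2))
    if target is not None:
        t=np.append(w(*target[:2]),target[2]/1000); print(" shift in tool axes to",target,":",(M.T@(t-p)).round(4))
    return s,M
E
python3 - <<'E'
from h import *
from station import manip,snapshot
print("O",O,"yaw",np.degrees(np.arctan2(xv[1],xv[0])))
status((115,84,230))
print(np.round(snapshot("wrist")["T_tool_cam"],3).tolist())
d=load("top0");P=depth_pts(d)
for n,u,v in [("beaker",140,213),("dish",277,148),("amber",122,278)]:print(n,P[v,u].round(3),rk(P[v,u]).round(0))
for n,u,v,h in [("ball",241.6,236.6,.115),("red cap",273.1,206.3,.123),("grn cap",303.3,205.1,.123),("yel cap",334.6,225.1,.123)]: print(n,rk(ray(d,u,v,h)).round(1))
d=load("side0");print(rk(ray(d,233.7,205.5,.112)),rk(ray(d,321.2,239.6,.123)))
E
```

```text
O [ 0.51459884 -0.0979426 ] yaw 3.2892426784918287
t 0.1 tcp [0.17  0.601 0.23 ] rack [-304.1  717.4] F [-0.3 -0.2  0.9] gap 1.0
 tool x [-0.001 -0.002 -1.   ] y [ 0.272  0.962 -0.002] z [ 0.962 -0.272 -0.   ] yaw tool y vs rack y deg -19.09
 shift in tool axes to (115, 84, 230) : [ 0.0011 -0.4615  0.6032]
[[0.001, 0.275, -0.961, -0.142], [1.0, -0.0, 0.001, -0.0], [0.0, -0.961, -0.275, -0.07], [0.0, 0.0, 0.0, 1.0]]
beaker [0.564 0.404 0.004] [ 78. 498.]
dish [ 0.778 -0.022  0.014] [268.  61.]
amber [0.365 0.411 0.107] [-120.  517.]
ball [-19.8 177.5]
red cap [62.2 84.1]
grn cap [62.  -2.5]
yel cap [  0.4 -88.5]
[-19.58746751 176.9420028 ] [ -1.18575185 -90.35842678]
```

View pics/topcrop.png

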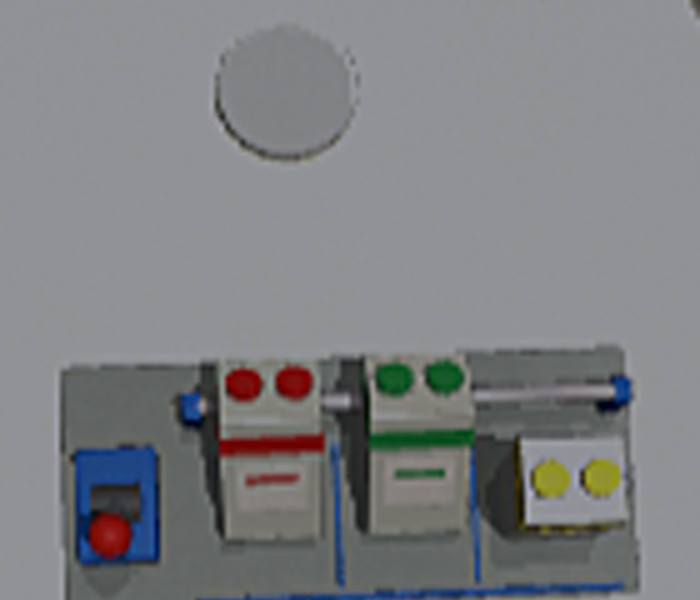

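View pics/sidecrop.png

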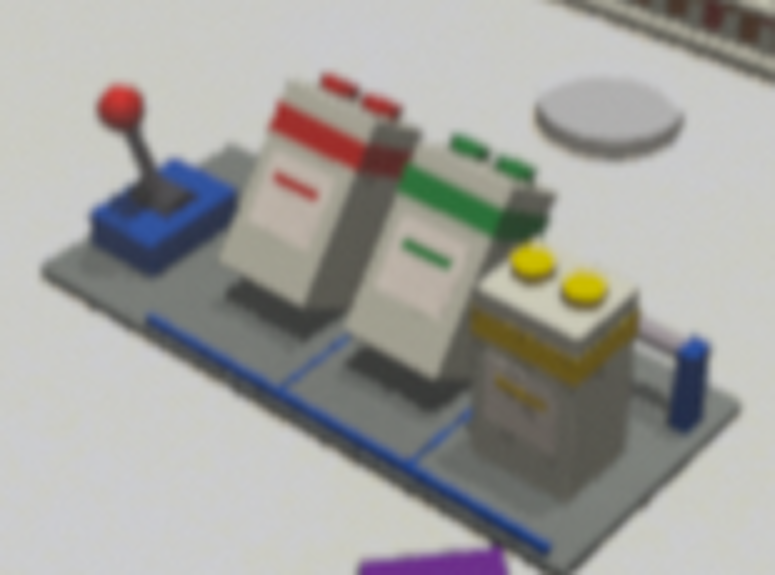

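Measured poses agree with the given geometry: the posts are 261 mm apart, the caps sit at rack y = 84, -2.5 and -89, and the ball is at x = -20, y = 177. The tool can travel at z = 0.23, above everything. The fingers shut on the way.

```bash
python3 -m crank '[[0,0,-0.029,0.038,0],[0,0,-0.029,0.038,0],[0,0,-0.029,0.038,0],[0,0,-0.029,0.038,0],[0,0,-0.029,0.038,0]]' 40
python3 -m crank '[[0,0,-0.029,0.038,0],[0,0,-0.029,0.038,0],[0,0,-0.029,0.038,0],[0,0,-0.029,0.038,0],[0,0,-0.029,0.038,0]]'
python3 -m crank '[[0,0,-0.029,0.038,0],[0,0,-0.029,0.038,0],[0,0,-0.029,0.038,0],[0,0,-0.029,0.038,0],[0,0,-0.029,0.038,0]]'
python3 -m crank '[[0,0,-0.028,0.033,0],[0,0,0,0,-0.111],[0,0,0,0,-0.111],[0,0,0,0,-0.111],[0,0,0,0,0]]'
python3 -c "
from h import *
status((120,84,85))"
```

```text
t: 0.65
tcp_pos: [0.3141, 0.4085, 0.2311]
tool_rot: [0.097, 0.7, -0.097, 0.7]
force: [0.2, -0.8, -0.0]
finger_gap: 0.142
t: 1.15
tcp_pos: [0.4576, 0.2171, 0.2313]
tool_rot: [0.097, 0.7, -0.097, 0.7]
force: [0.6, 0.4, -0.0]
finger_gap: -0.001
t: 1.65
tcp_pos: [0.6009, 0.0258, 0.2311]
tool_rot: [0.097, 0.701, -0.097, 0.7]
force: [0.8, 0.9, -0.2]
finger_gap: 0.002
t: 2.15
tcp_pos: [0.624, -0.0085, 0.2308]
tool_rot: [-0.02, 0.707, 0.02, 0.706]
force: [0.4, -0.0, -0.0]
finger_gap: -0.0
t 2.15 tcp [ 0.624 -0.009  0.231] rack [114.4  83. ] F [ 0.4 -0.  -0. ] gap -0.0
 tool x [-0.001  0.    -1.   ] y [-0.057  0.998  0.   ] z [ 0.998  0.057 -0.001] yaw tool y vs rack y deg -0.04
 shift in tool axes to (120, 84, 85) : [0.1458 0.001  0.0058]
```

```bash
python3 -m crank '[[0,0.04,0.001,0.003,0],[0,0.04,0,0,0],[0,0.04,0,0,0],[0,0.027,0,0,0],[0,0,0,0,0]]'
python3 -m crank '[[0,0,0,-0.006,0],[0,0,0,-0.006,0],[0,0,0,0,0]]'
python3 - <<'E'
from h import *
from station import snapshot
status((90,84,84))
d=snapshot("side");cv2.imwrite("pics/s1.png",cv2.resize(d["image"][150:300,180:380],None,fx=4,fy=4,interpolation=cv2.INTER_CUBIC))
E
```

```text
t: 2.65
tcp_pos: [0.6237, -0.0064, 0.08]
tool_rot: [-0.019, 0.71, 0.02, 0.703]
force: [-1.0, -0.5, 1.0]
finger_gap: 0.0
t: 2.95
tcp_pos: [0.6151, -0.0079, 0.0862]
tool_rot: [-0.02, 0.706, 0.02, 0.707]
force: [-0.1, -0.3, -0.2]
finger_gap: -0.001
t 2.95 tcp [ 0.615 -0.008  0.086] rack [105.5  84.1] F [-0.1 -0.3 -0.2] gap -0.0
 tool x [ 0.002 -0.    -1.   ] y [-0.057  0.998 -0.001] z [0.998 0.057 0.002] yaw tool y vs rack y deg -0.04
 shift in tool axes to (90, 84, 84) : [ 0.0022 -0.0002 -0.0155]
```

View pics/s1.png

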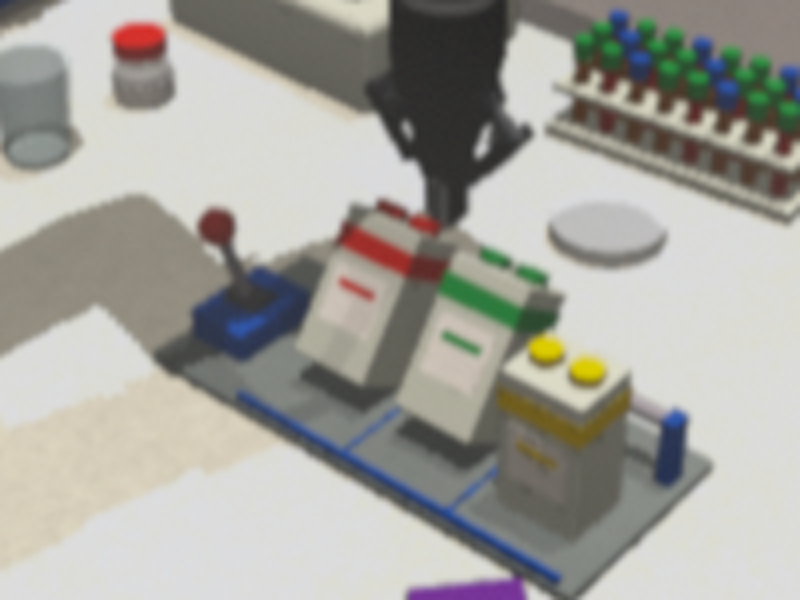

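The picture shows the shut fingers behind red's top edge at (440,215), with the knuckles well above the neighbours. Now push forward.

```bash
python3 -m crank '[[0,0,0,-0.005,0],[0,0,0,-0.005,0],[0,0,0,-0.004,0],[0,0,0,-0.004,0],[0,0,0,-0.004,0]]'
python3 - <<'E'
from h import *
status((80,84,84))
E
```

```text
t: 3.5
tcp_pos: [0.5931, -0.0092, 0.0844]
tool_rot: [-0.02, 0.707, 0.02, 0.707]
force: [-0.8, -0.3, -0.0]
finger_gap: -0.002
t 3.5 tcp [ 0.593 -0.009  0.084] rack [83.4 84.1] F [-0.8 -0.3 -0. ] gap -0.0
 tool x [ 0. -0. -1.] y [-0.057  0.998 -0.   ] z [0.998 0.057 0.   ] yaw tool y vs rack y deg -0.01
 shift in tool axes to (80, 84, 84) : [ 0.0004 -0.0001 -0.0034]
```

```bash
python3 -m crank '[[0,0,0,-0.003,0],[0,0,0,-0.003,0],[0,0,0,-0.003,0],[0,0,0,0,0]]'
python3 - <<'E'
from h import *
from station import snapshot
status((70,84,84))
d=snapshot("side");cv2.imwrite("pics/s2.png",cv2.resize(d["image"][150:300,180:380],None,fx=4,fy=4,interpolation=cv2.INTER_CUBIC))
E
```

```text
t: 3.9
tcp_pos: [0.5836, -0.0096, 0.0842]
tool_rot: [-0.02, 0.707, 0.02, 0.706]
force: [-0.2, 0.7, 0.6]
finger_gap: 0.001
t 3.9 tcp [ 0.584 -0.01   0.084] rack [74.  84.3] F [-0.2  0.7  0.6] gap 0.0
 tool x [-0.001  0.    -1.   ] y [-0.057  0.998  0.   ] z [ 0.998  0.057 -0.001] yaw tool y vs rack y deg -0.02
 shift in tool axes to (70, 84, 84) : [ 0.0002 -0.0003 -0.004 ]
```

View pics/s2.png

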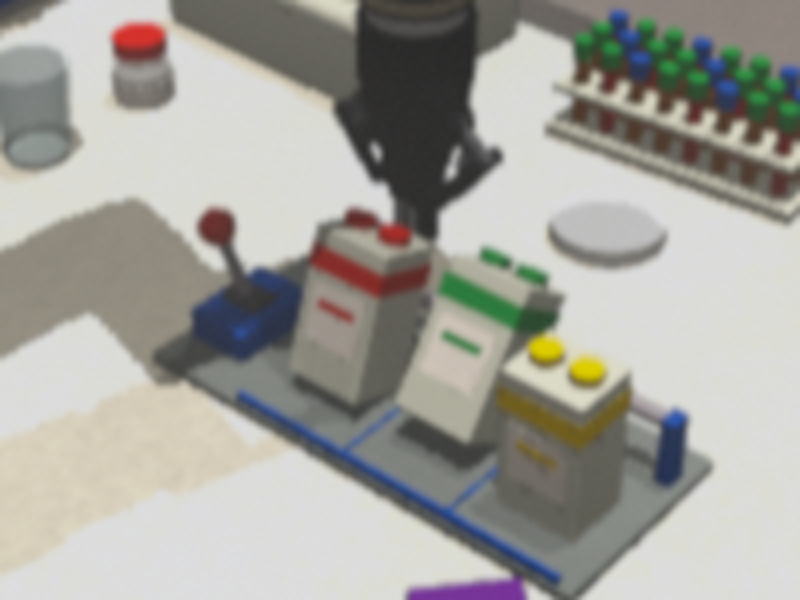

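Red is rotating up, with its front edge still slightly raised. I'll wait a few rows and see whether it falls on its own.

```bash
python3 -m crank '[[0,0,0,0,0],[0,0,0,0,0],[0,0,0,0,0]]'
python3 - <<'E'
from h import *
from station import snapshot
status((70,84,84))
d=snapshot("side");cv2.imwrite("pics/s3.png",cv2.resize(d["image"][150:300,180:380],None,fx=4,fy=4,interpolation=cv2.INTER_CUBIC))
E
```

```text
t: 4.25
tcp_pos: [0.5845, -0.0097, 0.0843]
tool_rot: [-0.02, 0.707, 0.02, 0.707]
force: [-1.1, 0.7, -0.6]
finger_gap: 0.002
t 4.25 tcp [ 0.584 -0.01   0.084] rack [74.8 84.1] F [-1.1  0.7 -0.6] gap 0.0
 tool x [ 0. -0. -1.] y [-0.057  0.998 -0.   ] z [0.998 0.057 0.   ] yaw tool y vs rack y deg -0.01
 shift in tool axes to (70, 84, 84) : [ 0.0003 -0.0001 -0.0048]
```

View pics/s3.png

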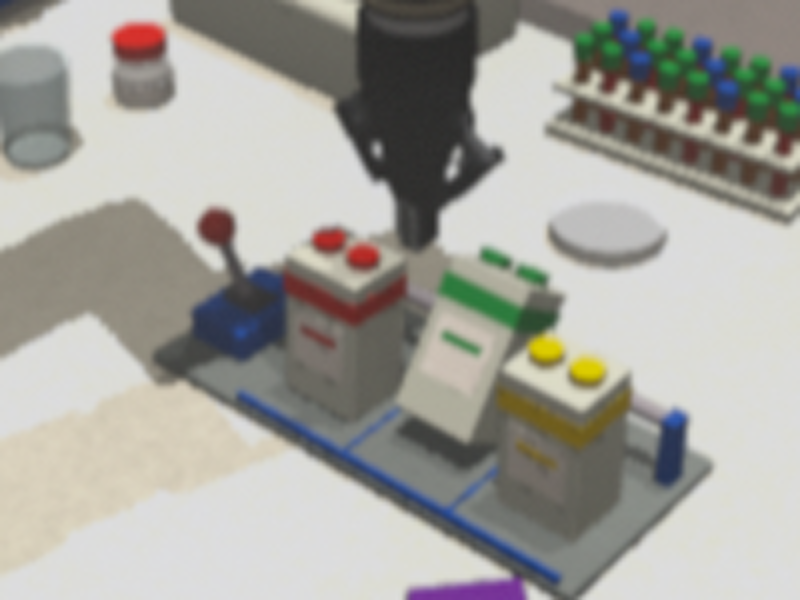

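Red stands upright, with its caps at (330,240) and (362,256). Now green: back off, slide along the row to rack y = -2, and push the same way.

```bash
python3 -m crank '[[0,0,0,0.02,0],[0,0,0,0.02,0],[0,0,-0.043,0,0],[0,0,-0.043,0,0],[0,0,0,0,0]]'
python3 -c "
from h import *
status((94,-2,84))"
```

```text
t: 4.8
tcp_pos: [0.6308, -0.0987, 0.0845]
tool_rot: [-0.02, 0.706, 0.018, 0.708]
force: [-0.0, 0.2, -0.1]
finger_gap: 0.001
t 4.8 tcp [ 0.631 -0.099  0.085] rack [115.9  -7.4] F [-0.   0.2 -0.1] gap 0.0
 tool x [ 0.003 -0.003 -1.   ] y [-0.053  0.999 -0.003] z [0.999 0.053 0.003] yaw tool y vs rack y deg -0.28
 shift in tool axes to (94, -2, 84) : [ 0.0005  0.0053 -0.022 ]
```

```bash
python3 -m crank '[[0,0,0,-0.01,0],[0,0,0,-0.01,0],[0,0,0,-0.005,0],[0,0,0,-0.005,0],[0,0,0,-0.004,0]]'
python3 -m crank '[[0,0,0,-0.003,0],[0,0,0,-0.003,0],[0,0,0,0,0],[0,0,0,0,0],[0,0,0,0,0]]'
python3 - <<'E'
from h import *
from station import snapshot
status((74,-2,84))
d=snapshot("side");cv2.imwrite("pics/s4.png",cv2.resize(d["image"][150:300,180:380],None,fx=4,fy=4,interpolation=cv2.INTER_CUBIC))
E
```

```text
t: 5.3
tcp_pos: [0.5946, -0.0943, 0.0845]
tool_rot: [-0.021, 0.707, 0.021, 0.707]
force: [-0.3, 0.3, -0.2]
finger_gap: 0.004
t: 5.8
tcp_pos: [0.5895, -0.0956, 0.0843]
tool_rot: [-0.02, 0.707, 0.02, 0.707]
force: [-0.3, 0.2, 0.1]
finger_gap: 0.001
t 5.8 tcp [ 0.589 -0.096  0.084] rack [74.9 -2. ] F [-0.3  0.2  0.1] gap 0.0
 tool x [ 0. -0. -1.] y [-0.057  0.998 -0.   ] z [0.998 0.057 0.   ] yaw tool y vs rack y deg -0.02
 shift in tool axes to (74, -2, 84) : [ 0.0003 -0.     -0.0009]
```

View pics/s4.png

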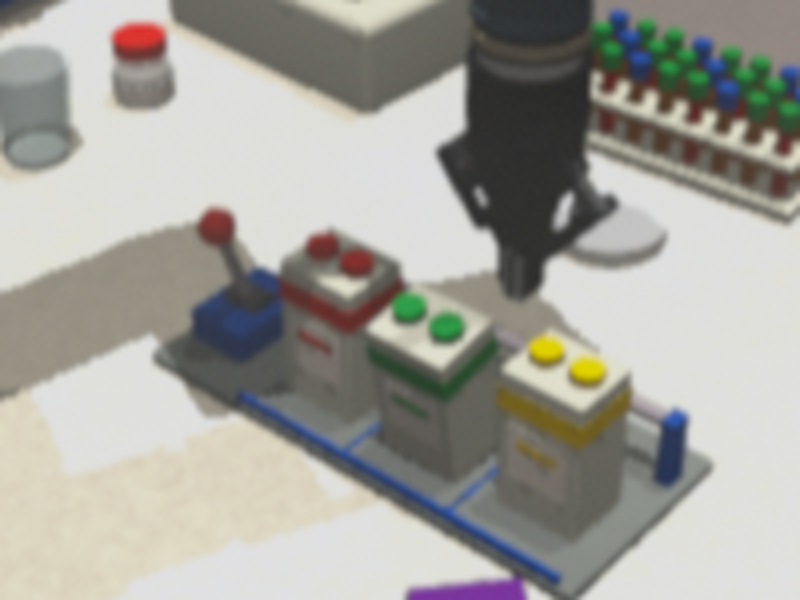

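Green is up as well. I'll lift clear and check all three poses from both cameras.

```bash
python3 -m crank '[[0,0,0,0.02,0],[0,-0.045,0,0,0],[0,-0.045,0,0,0],[0,-0.045,0,0,0],[0,0,0.04,0,0]]'
python3 -m crank '[[0,0,0.045,0,0],[0,0,0.045,0,0],[0,0,0.045,0,0],[0,0,0.045,0,0],[0,0,0,0,0]]'
python3 - <<'E'
from h import *
from station import snapshot
status((-70,178,230))
for n in ("side","top"):
    d=snapshot(n);P=depth_pts(d);c=(slice(150,300),slice(180,380)) if n=="side" else (slice(170,265),slice(220,360))
    cv2.imwrite(f"pics/{n}5.png",cv2.resize(d["image"][c],None,fx=4 if n=="side" else 5,fy=4 if n=="side" else 5,interpolation=cv2.INTER_CUBIC))
    for k,m in masks(d["image"]).items():
        if k=="blue":continue
        cc,l,st,ce=cv2.connectedComponentsWithStats(m.astype(np.uint8))
        for i in range(1,cc):
            if st[i,4]<20: continue
            q=np.median(P[(l==i)&(d["range_z"]>0)],0);r=rk(ray(d,*ce[i],.123))
            if abs(rk(q)[0])<100 and abs(rk(q)[1])<200: print(n,k,ce[i].round(1),"z",q[2].round(3),"rack@123",r.round(1))
E
```

```text
t: 6.35
tcp_pos: [0.6129, -0.0594, 0.2266]
tool_rot: [-0.021, 0.701, 0.016, 0.713]
force: [1.2, 0.2, -0.3]
finger_gap: -0.004
t: 6.85
tcp_pos: [0.5954, 0.1309, 0.2193]
tool_rot: [-0.022, 0.707, 0.023, 0.707]
force: [0.4, -0.9, 0.5]
finger_gap: -0.003
t 6.85 tcp [0.595 0.131 0.219] rack [ 93.8 223.8] F [ 0.4 -0.9  0.5] gap -0.0
 tool x [-0.     0.002 -1.   ] y [-0.064  0.998  0.002] z [ 0.998  0.064 -0.   ] yaw tool y vs rack y deg 0.35
 shift in tool axes to (-70, 178, 230) : [-0.0107 -0.0448 -0.1641]
side red [233.5 205.7] z 0.115 rack@123 [-31.7 164.5]
side red [260.1 210.8] z 0.124 rack@123 [-5.  96.4]
side red [268.8 215. ] z 0.124 rack@123 [-4.8 67.2]
side green [286.6 224. ] z 0.124 rack@123 [-5.4  9.4]
side green [295.9 228.7] z 0.124 rack@123 [ -5.9 -19.8]
side green [289.1 240.9] z 0.094 rack@123 [-52.2 -36.7]
side yellow [316.2 237.3] z 0.124 rack@123 [ -1.7 -76.3]
side yellow [326.5 242.4] z 0.124 rack@123 [  -1.9 -105.7]
side yellow [320.  254.3] z 0.093 rack@123 [ -45.1 -118.8]
top red [269.1 229.2] z 0.123 rack@123 [-3.  98.5]
top red [279.3 228.9] z 0.124 rack@123 [-3.5 69.6]
top red [241.6 236.5] z 0.117 rack@123 [-20.2 176.9]
top green [299.7 228. ] z 0.123 rack@123 [-3.6 11.5]
top green [309.9 227.7] z 0.124 rack@123 [ -3.9 -17.5]
top yellow [329.4 225.4] z 0.123 rack@123 [  0.3 -73.8]
top yellow [339.8 224.9] z 0.123 rack@123 [   0.2 -103.4]
```

```bash
ls pics
```

```text
s1.png
s2.png
s3.png
s4.png
side0.png
side5.png
sidecrop.png
top0.png
top5.png
topcrop.png
```

View pics/side5.png

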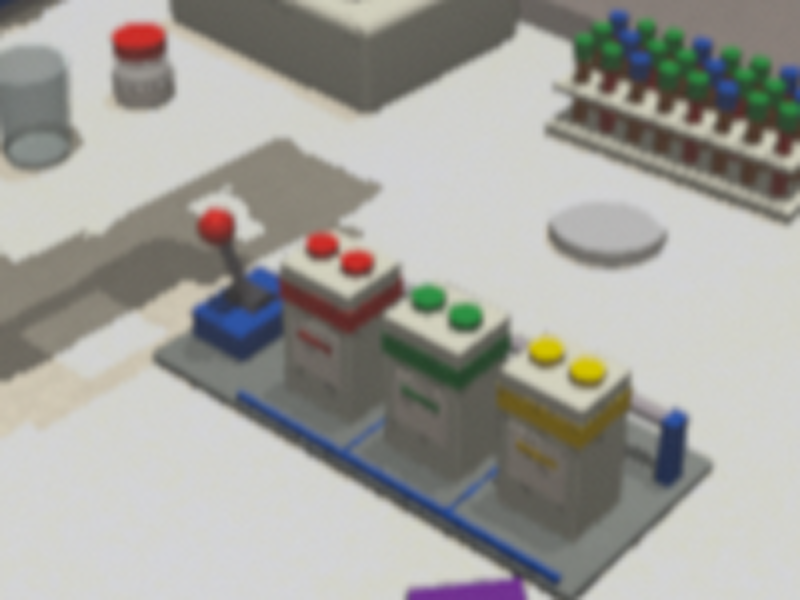

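View pics/top5.png

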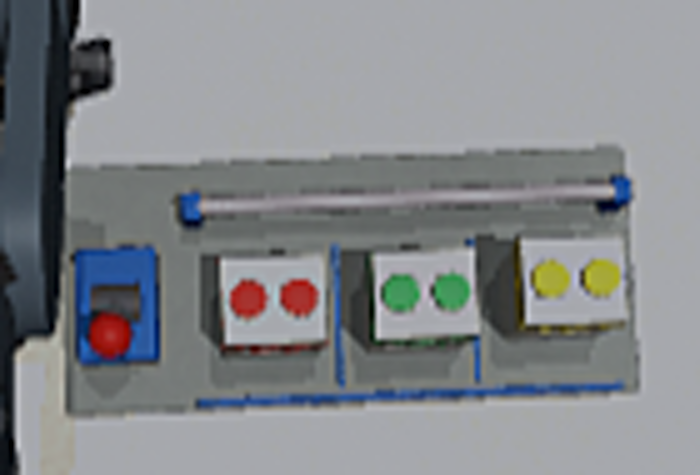

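Both views show all three upright with cap tops at 0.123–0.124 m. Rack x is about -3.5, -4 and 0, and y is 84, -3 and -89, all within limits; the earlier s4 picture had caught green still rocking. Now the lever: go around at height to in front of the ball, then descend.

```bash
python3 -m crank '[[0,0,0,-0.04,0],[0,0,0,-0.04,0],[0,0,0,-0.04,0],[0,0,0,-0.04,0],[0,0,-0.045,-0.006,0]]'
python3 -m crank '[[0,0,0,0,0],[0,0,0,0,0]]'
python3 -c "
from h import *
status((-68,178,88))"
```

```text
t: 7.45
tcp_pos: [0.4271, 0.0729, 0.2188]
tool_rot: [-0.021, 0.709, 0.023, 0.704]
force: [1.2, -1.8, -0.1]
finger_gap: 0.006
t: 7.65
tcp_pos: [0.4342, 0.069, 0.2197]
tool_rot: [-0.019, 0.706, 0.019, 0.707]
force: [0.2, -0.9, -0.2]
finger_gap: -0.001
t 7.65 tcp [0.434 0.069 0.22 ] rack [-70.7 171.3] F [ 0.2 -0.9 -0.2] gap -0.0
 tool x [ 0.001 -0.    -1.   ] y [-0.053  0.999 -0.   ] z [0.999 0.053 0.001] yaw tool y vs rack y deg -0.28
 shift in tool axes to (-68, 178, 88) : [0.1317 0.0067 0.0025]
```

```bash
python3 -m crank '[[0,0.04,0.007,0,0],[0,0.04,0,0,0],[0,0.035,0,0,0],[0,0.017,0,0,0],[0,0,0,0,0]]'
python3 -m crank '[[0,0,0,0.01,0],[0,0,0,0.01,0],[0,0,0,0.01,0],[0,0,0,0.01,0],[0,0,0,0,0]]'
python3 - <<'E'
from h import *
from station import snapshot
status((18,178,88))
d=snapshot("side");cv2.imwrite("pics/s6.png",cv2.resize(d["image"][150:300,180:380],None,fx=4,fy=4,interpolation=cv2.INTER_CUBIC))
E
```

```text
t: 8.15
tcp_pos: [0.4323, 0.0781, 0.085]
tool_rot: [-0.02, 0.709, 0.02, 0.705]
force: [-1.0, 0.2, -0.0]
finger_gap: -0.004
t: 8.65
tcp_pos: [0.4759, 0.0801, 0.0882]
tool_rot: [-0.02, 0.705, 0.02, 0.708]
force: [0.3, 0.0, -0.3]
finger_gap: 0.002
t 8.65 tcp [0.476 0.08  0.088] rack [-28.4 180. ] F [ 0.3  0.  -0.3] gap 0.0
 tool x [ 0.005 -0.    -1.   ] y [-0.057  0.998 -0.001] z [0.998 0.057 0.005] yaw tool y vs rack y deg -0.01
 shift in tool axes to (18, 178, 88) : [ 0.0004 -0.0019  0.0464]
```

View pics/s6.png

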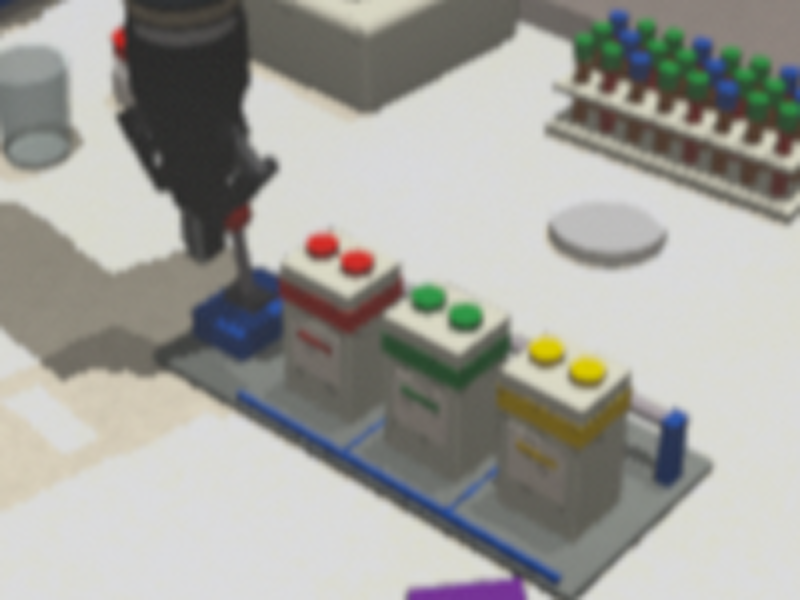

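The fingers are on the ball at (238,215) and it is moving. Push on to near the stop, then in small steps.

```bash
python3 -m crank '[[0,0,-0.002,0.01,0],[0,0,0,0.01,0],[0,0,0,0.01,0],[0,0,0,0.008,0],[0,0,0,0,0]]'
python3 -m crank '[[0,0,0,0.004,0],[0,0,0,0,0],[0,0,0,0.003,0],[0,0,0,0,0]]'
python3 - <<'E'
from h import *
status((20,178,88))
E
```

```text
t: 9.2
tcp_pos: [0.5131, 0.0802, 0.0873]
tool_rot: [-0.02, 0.706, 0.02, 0.708]
force: [-0.2, 0.2, -0.4]
finger_gap: -0.001
t: 9.6
tcp_pos: [0.518, 0.0808, 0.0873]
tool_rot: [-0.02, 0.707, 0.02, 0.707]
force: [1.2, -0.2, 0.1]
finger_gap: -0.002
t 9.6 tcp [0.518 0.081 0.087] rack [ 13.7 178.2] F [ 1.2 -0.2  0.1] gap -0.0
 tool x [-0.  0. -1.] y [-0.057  0.998  0.   ] z [ 0.998  0.057 -0.   ] yaw tool y vs rack y deg -0.01
 shift in tool axes to (20, 178, 88) : [-0.0007 -0.0002  0.0063]
```

```bash
for i in 1 ; do python3 -m crank '[[0,0,0,0.003,0],[0,0,0,0,0]]'; python3 -m crank '[[0,0,0,0.003,0],[0,0,0,0,0]]'; python3 -m crank '[[0,0,0,0.002,0],[0,0,0,0,0]]'; done
python3 - <<'E'
from h import *
from station import snapshot
status()
d=snapshot("side");cv2.imwrite("pics/s7.png",cv2.resize(d["image"][150:300,180:380],None,fx=4,fy=4,interpolation=cv2.INTER_CUBIC))
E
```

```text
t: 9.8
tcp_pos: [0.5213, 0.0809, 0.0873]
tool_rot: [-0.02, 0.707, 0.02, 0.707]
force: [-0.1, 0.1, -0.8]
finger_gap: -0.001
t: 10.0
tcp_pos: [0.5245, 0.0811, 0.0873]
tool_rot: [-0.02, 0.707, 0.02, 0.707]
force: [0.0, -0.1, -0.7]
finger_gap: 0.002
t: 10.2
tcp_pos: [0.5254, 0.0812, 0.0872]
tool_rot: [-0.02, 0.707, 0.02, 0.706]
force: [-2.4, -0.4, -0.2]
finger_gap: -0.002
t 10.2 tcp [0.525 0.081 0.087] rack [ 21.1 178.2] F [-2.4 -0.4 -0.2] gap -0.0
 tool x [-0.002 -0.    -1.   ] y [-0.057  0.998  0.   ] z [ 0.998  0.057 -0.002] yaw tool y vs rack y deg -0.01
```

View pics/s7.png

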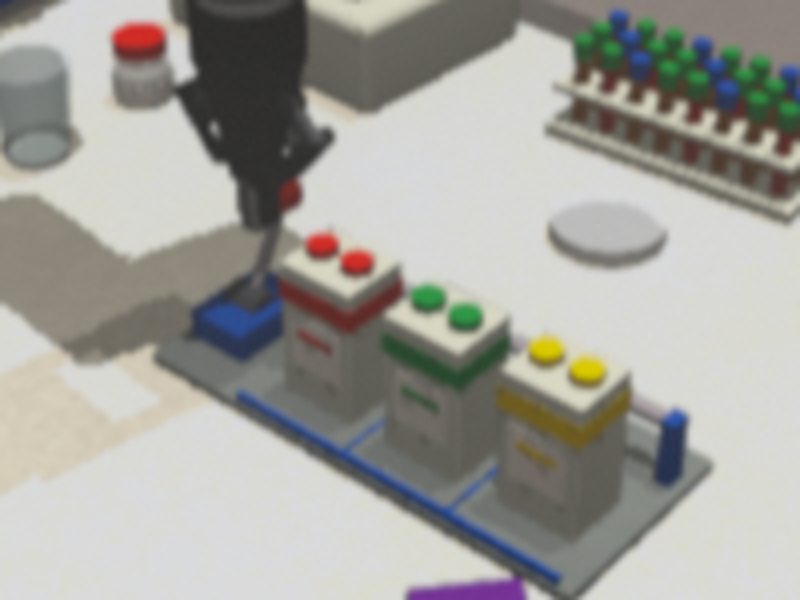

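```bash
python3 -m crank '[[0,0,0,0.003,0],[0,0,0,0,0],[0,0,0,0,0]]'; python3 -m crank '[[0,0,0,0.003,0],[0,0,0,0,0],[0,0,0,0,0]]'
```

```text
t: 10.55
tcp_pos: [0.5256, 0.0813, 0.087]
tool_rot: [-0.02, 0.709, 0.02, 0.704]
force: [-6.7, -1.8, 4.2]
finger_gap: 0.001
t: 10.85
tcp_pos: [0.5257, 0.0813, 0.087]
tool_rot: [-0.021, 0.712, 0.021, 0.702]
force: [-11.2, -2.7, 8.7]
finger_gap: 0.0
```

The force is rising and the tool no longer advances, so the lever is at its stop. Back off, lift and check.

```bash
python3 -m crank '[[0,0,0,-0.015,0],[0,0,0,-0.025,0],[0,0,0,-0.03,0],[0,0,0,-0.02,0],[0,0,0,0,0]]'; python3 -m crank '[[0,-0.045,0,0,0],[0,-0.045,0,0,0],[0,-0.045,0,0,0],[0,0,0.045,0,0],[0,0,0.045,0,0]]'; python3 -m crank '[[0,0,0.045,0,0],[0,0,0.045,0,0],[0,0,0,0,0],[0,0,0,0,0]]'
python3 - <<'E'
from h import *
from station import snapshot
status()
for n in ("side","top"):
    d=snapshot(n);P=depth_pts(d);c=(slice(150,300),slice(180,380)) if n=="side" else (slice(130,290),slice(100,360))
    f=4 if n=="side" else 3
    cv2.imwrite(f"pics/{n}8.png",cv2.resize(d["image"][c],None,fx=f,fy=f,interpolation=cv2.INTER_CUBIC))
    for k,m in masks(d["image"]).items():
        if k=="blue":continue
        cc,l,st,ce=cv2.connectedComponentsWithStats(m.astype(np.uint8))
        for i in range(1,cc):
            if st[i,4]<20: continue
            q=np.median(P[(l==i)&(d["range_z"]>0)],0);
            if abs(rk(q)[0])<100 and abs(rk(q)[1])<200: print(n,k,ce[i].round(1),"z",q[2].round(3),"rack@123",rk(ray(d,*ce[i],.123)).round(1),"@107",rk(ray(d,*ce[i],.107)).round(1))
E
```

```text
t: 11.35
tcp_pos: [0.4395, 0.0766, 0.0874]
tool_rot: [-0.02, 0.708, 0.02, 0.706]
force: [0.3, -0.3, 0.6]
finger_gap: -0.0
t: 11.85
tcp_pos: [0.4415, 0.1669, 0.2254]
tool_rot: [-0.018, 0.703, 0.019, 0.71]
force: [0.0, 1.2, -0.2]
finger_gap: 0.003
t: 12.25
tcp_pos: [0.4332, 0.2576, 0.2228]
tool_rot: [-0.021, 0.706, 0.021, 0.708]
force: [-0.4, 0.5, 0.6]
finger_gap: 0.003
t 12.25 tcp [0.433 0.258 0.223] rack [-60.8 359.6] F [-0.4  0.5  0.6] gap 0.0
 tool x [ 0.003  0.001 -1.   ] y [-0.06   0.998  0.   ] z [0.998 0.06  0.003] yaw tool y vs rack y deg 0.15
side red [250.6 197.1] z 0.11 rack@123 [ 26.1 158.8] @107 [ 43.7 176.4]
side red [260.3 210.9] z 0.124 rack@123 [-5.  95.7] @107 [ 11.8 111.6]
side red [268.7 215.1] z 0.124 rack@123 [-5.1 67.4] @107 [11.7 82.6]
side green [286.7 223.9] z 0.124 rack@123 [-5.1  9.4] @107 [11.7 23.2]
side green [295.9 228.7] z 0.124 rack@123 [ -5.9 -19.8] @107 [10.9 -6.8]
side green [287.9 241.1] z 0.094 rack@123 [-54.7 -35. ] @107 [-39.2 -22.4]
side yellow [316.1 237.2] z 0.124 rack@123 [ -1.6 -76.1] @107 [ 15.3 -64.5]
side yellow [326.5 242.4] z 0.123 rack@123 [  -1.9 -105.7] @107 [ 15.  -94.8]
side yellow [319.8 254.3] z 0.093 rack@123 [ -45.4 -118.5] @107 [ -29.6 -107.9]
top red [240.9 214.7] z 0.113 rack@123 [ 42.1 176.9] @107 [ 44.4 177.9]
top red [269.1 229.2] z 0.123 rack@123 [-3.  98.5] @107 [-1.3 98.4]
top red [279.3 228.9] z 0.123 rack@123 [-3.5 69.6] @107 [-1.8 69.1]
top green [299.7 228. ] z 0.123 rack@123 [-3.6 11.5] @107 [-1.8 10.2]
top green [309.9 227.7] z 0.124 rack@123 [ -3.9 -17.5] @107 [ -2.2 -19.2]
top yellow [329.4 225.4] z 0.124 rack@123 [  0.3 -73.8] @107 [  2.1 -76.2]
top yellow [339.8 224.9] z 0.123 rack@123 [   0.2 -103.4] @107 [   2.  -106.2]
```

View pics/side8.png

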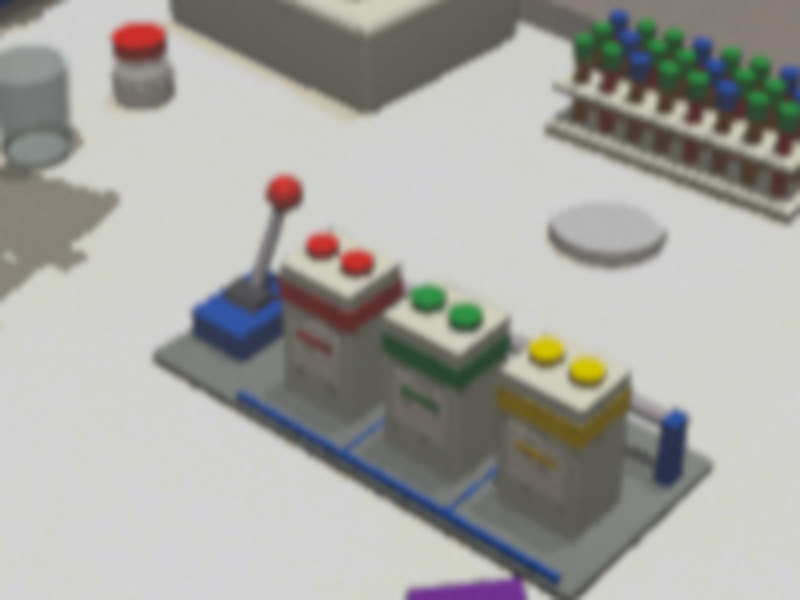

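View pics/top8.png

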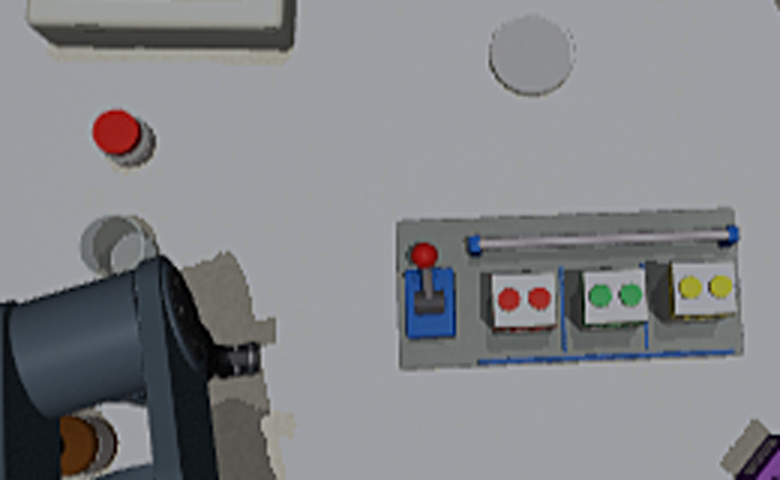

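The lever ball is at rack x = 44, y = 177, against 43 and 178 expected fully back. The cartridges have not moved, and the robot is clear of everything. Handing in.

```bash
python3 -c "
from station import manip
print(manip.sign_off())"
```

```text
the job is handed in; nothing more can be done
None
```

I stood the red and then the green cartridge upright by pushing their overhanging top edges from behind with the shut fingertips. Then I pushed the lever back to its stop and handed the job in at about 12 s of the 51 s allowed.

In the last pictures from both cameras:
- **Cartridges:** all three stand upright with cap tops at about 0.123–0.124 m. They are at rack x of about -3, -4 and 0 mm and y of about 84, -3 and -89 mm. The yellow one has not moved measurably.
- **Lever:** the ball is at rack x of about 44 mm and y of about 177 mm, against 43 and 178 expected fully back. The force had risen to about 14 N against the stop, with the tool no longer advancing.
- **Bystanders:** the ones in the final pictures show no movement. I compared them by eye, without measuring. The tip box and tube tray were outside those crops, but the arm never went near them.
- **Robot:** clear of everything at hand-in.

The two cameras differed by about 1–3 mm in cartridge position. No check failed.

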